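# Lock the sample bottle into its shaker clamp

## Robot

A 6-joint arm with a two-finger parallel gripper is mounted at the origin on a cart in front of the work surface, level with it; the furniture and walls round the work are solid. World frame = base frame: x ahead of the robot, y to its left, z up, the work surface at z = 0. Lengths are in m, angles in rad, forces in N, time in s.
With the tool pointing down it reaches from about 0.35 to 0.775 m from the base axis. Payload 5.5 kg.
Tool frame: the origin (TCP) lies midway between the tips of the shut fingers; the grasp point (between the pads) lies behind it (env.grip_point_offset is the z of the grasp point in the tool frame, in m); z points along the fingers, y is the direction in which the jaws open and shut (so a half turn about z gives the same grasp; the last joint's range is limited). The gripper opens to 85 mm and grips with 20 to 120 N. Pads are 22 mm wide; open, the fingers measure 114 mm over their backs; the gripper's body (76 mm by 85 mm) begins 54 mm behind the grasp point. The pads swing forward as they close: fully open they stand 13 mm farther back than shut.
Start: joints at [-1.243, 0.313, 0.046, 1.304, 0, 1.431], TCP at [0.259, -0.513, 0.231] pointing down, gripper open.
Joint ranges: [-2.76, 2.76], [-0.86, 1.69], [-1.03, 1.26], [-2.2, 2.34], [-1.47, 1.5], [-3.14, 3.14]. Speed limits (rad/s): [2.57, 2.57, 3.14, 3.14, 3.14, 3.14].

## Interface

Orientations are given as a unit quaternion [w, x, y, z].
In Python, from workcell import env, viewer gives the robot as it stands. The module is installed in compiled form; this text tells all that it offers.
- The arm moves only by the shell command python3 -m inch 'ROWS' [OPENING] [FORCE]. ROWS is JSON, a list of rows, each a list of 2 entries, a list of its own where there are three numbers: the shift along the tool's x, y, z in m, then the turn about the tool's z in degrees. In form: [[[tx, ty, tz], spin], ...]. A call has 1 to 5 rows; each row is the pose to reach, as a shift and turn from the pose measured when the call began, along the tool's axes at that moment; what a row does not reach only later rows make up. A row lasts 1/12 s, in which the tool goes at most 41.7 mm and 7.16 degrees, less where a joint would pass 70% of its speed; a pose out of reach is approached as far as the arm can. A call with a gripper value outside its range is refused whole. OPENING is the closure, from 0 (fully open) to 1 (shut), set as the call begins (- or left out, the last holds). The fingers move at their own pace and stop on an object; FORCE is the grip in N (left out, the last holds). Time passes only in rows, so rows that repeat a pose let the fingers close. It gives the time, the measured TCP pose, the force and the opening at its end, in the units of the state.
- env.get_state(): the state, without advancing time (a new reading comes with each control period).
- viewer.read_camera(name): name is "scene" or "top" or "wrist"; returns a dict with "image" (420x560x3 uint8, red, green, blue), "depth" (420x560 float32, m along the optical axis (not along the pixel's ray), 0 where there is no reading), "vertical_fov" (degrees; the focal length in pixels is half the picture's height over the tangent of half this angle, whatever the lens; pixels are square), "cx", "cy" (the principal point, pixels), "dist_coeffs" ([k1, k2, p1, p2, k3] as OpenCV has them; the pictures are not rectified), "R" (3x3) and "t" (3): a world point X has camera coordinates R X + t; the wrist camera has in their place "T_tool_cam" (4x4, takes a point from camera to tool coordinates, whose origin is the TCP and whose axes are the flange's). Camera axes: x right, y down, z forward; pixel columns grow to the right and rows downward; lengths in m; the calibration is good to about 2 mm. A picture is of the moment at which its call begins: read the wrist's pose just before it.
- env.hand_in(): hands the job in, once; it reports no verdict.
The state is a dict: "clock": time; "joint_pos": joint angles; "qvel": joint speeds; "tau": joint torques, N m; "tcp_pos": TCP position; "orientation": TCP orientation; "wrist_force": force on the tool from outside, world axes, zero at the start; "ft_torque": the same for the moment, N m; "finger_gap": finger opening in m.
Only numpy, scipy, OpenCV 4.12 (cv2) and the standard library are available. Lean on these libraries where they do the work, as an engineer would, in place of code of your own. Each camera call takes 0.05 s, during which the arm holds its last target. There are 200 camera calls.

## Task

Lock the bottle into its clamp: with the back or side of a closed finger, swing the clamp strap over the bottle cap until its notch is fully home against the upright bolt; only then push the raised cam lever all the way down until it is level. Only push: nothing is pinched or lifted, the bottle stays standing in its seat, the vials, beaker and stopper round the clamp stay where they are, and the fingers come clear at the end.

Things in the scene. Friction and masses are not known exactly. Their poses are not given: they have to be found in the camera images.
- holder: The clamp's aluminium base plate, 130 x 220 x 12 mm, fixed to the worktop. Origin: plate centre at worktop level, z up. The bottle stands over the origin; 75 mm to its +y is the strap's pivot post, 75 mm to its -y the upright bolt with the cam lever. -x is the front, on which the strap stands open.
- strap (a joint): Steel clamp strap, a bar 26 mm wide, 22 mm high, reaching 167 mm from its pivot, that swings level. 0 = closed: over the bottle cap, end notch against the bolt (hard stop). Positive = open, rad: at angle a it points along (-sin a, -cos a) in the plate's x, y. Starts at 0.9 to 1.45, limit 1.6. Stays where left; about 1.5 N at strap_push moves it. Underside 102 mm above the worktop.
- strap_pivot (a point): On the strap's pivot axis, at the height of the strap's top face (124 mm above the worktop). A screw head of 20 mm diameter stands 13 mm above it.
- strap_push (a point): Middle of the strap's outer side face (the one to push for closing), 105 mm along the strap from the pivot, 13 mm from its centre line and 11 mm below its top. Moves with the strap.
- lever (a joint): Cam lever on the upright bolt, a bar 10 mm thick, 16 mm wide, its end pad 26 mm wide and 36 mm long; reaches 91 mm from its pivot. Elevation in rad: 0 = fully down, level, pointing along the plate's -y (hard stop); positive = raised. Starts at 0.8 to 1.25, limit 1.35. Stays where left; about 2 N at the pad moves it. Lever and strap do not obstruct one another.
- lever_pivot (a point): Centre of the lever's level pivot pin (its axis is the plate's x), 146 mm above the worktop. The lever's centre line passes through it; a cam of 13.5 mm radius surrounds it.
- lever_pad (a point): Centre of the pad's upper (pushing) face, 73 mm along the lever from the pivot and 5 mm off the lever's centre line. Moves with the lever. When raised, this face looks towards the bottle and up.
- bottle_mid (a point): Centre of the small white plastic reagent bottle with a screw cap, 48 x 48 x 87 mm, loose, standing in the clamp between four low rails. Its cap top is 99 mm above the worktop.
- vial_1_mid (a point): Centre of a small capped vial, 23 mm diameter, 44 mm high, standing loose on the worktop in front of the clamp.
- vial_2_mid (a point): Centre of the second such vial, beside the first.
- beaker_mid (a point): Centre of a small glass beaker, 50 mm wide, 57 mm high, loose on the worktop below the cam lever.
- burette_stand_r: Burette stand, fixed obstacle on the left: base plate 210 x 130 mm, rod and two glass burettes up to 1.25 m high, clamp arms 0.5 to 0.66 m up. Origin: under its base. It fills about x 0.38 to 0.60, y 0.12 to 0.50 m; pass in front of it (within 0.45 m of the robot's axis) when coming from the left.
- bung_mid (a point): Centre of a rubber stopper, 28 mm wide, 24 mm high, loose on the worktop behind the clamp.
Mind the look-alikes: they are no part of the job. Leave any black look-alike of the part that bears bottle_mid alone.

How it is judged:
By the outcome, as a careful person would: the job done as asked, in the order asked, and still so for the second after the job is handed in, with the robot touching nothing.
It also fails if it takes over 48 s, if anything falls off the work surface, if the arm or the gripper's body presses on something with over 40 N, if the wrist force passes 120 N, or if a joint passes its speed limit or range.

## Working session

There is one attempt and no reset: what is moved stays moved. The work goes in short steps, Python scripts to look and compute and a shell command to move; the robot and the scene stay as the last step left them, time stands still between calls to the robot, and variables do not carry over. Pictures are saved under pics/ and viewed, on a budget of 10 in all, crops included, one or two more only if the job needs it, and the job is handed in when it is done.

```bash
mkdir -p pics; cat > h.py <<'E'
import numpy as np, cv2
from workcell import env, viewer
def snap(n,f):
    s=env.get_state(); c=viewer.read_camera(n)
    cv2.imwrite(f'pics/{f}.png',cv2.cvtColor(c['image'],cv2.COLOR_RGB2BGR))
    np.savez(f'pics/{f}.npz',tcp=s['tcp_pos'],q=s['orientation'],**{k:np.array(v) for k,v in c.items()}); return c
def P(f,u,v,z=None):
    c=np.load(f'pics/{f}.npz'); F=210/np.tan(np.radians(float(c['vertical_fov']))/2)
    K=np.array([[F,0,c['cx']],[0,F,c['cy']],[0,0,1]],float)
    r=np.append(cv2.undistortPoints(np.array([[[u,v]]],float),K,c['dist_coeffs'].astype(float))[0,0],1)
    if 'R' in c: R=c['R'].T; o=-R@c['t']
    else:
        from scipy.spatial.transform import Rotation as Ro
        w=c['q']; B=Ro.from_quat([w[1],w[2],w[3],w[0]]).as_matrix(); T=c['T_tool_cam']; R=B@T[:3,:3]; o=B@T[:3,3]+c['tcp']
    d=R@r
    if z is not None: return o+d*(z-o[2])/d[2]
    w=c['depth'][int(v)-1:int(v)+2,int(u)-1:int(u)+2]; w=w[w>0]
    return o+d*np.median(w) if len(w) else None
E
python3 - <<'E'
from h import *
a=snap('scene','s0');b=snap('top','t0')
im=np.hstack([cv2.imread('pics/s0.png'),cv2.imread('pics/t0.png')])
print(env.get_state(), a['vertical_fov'],b['vertical_fov'])
E
```

```text
{'clock': 0.1, 'joint_pos': array([-1.24259516e+00,  3.13932578e-01,  4.50991607e-02,  1.30356937e+00,
       -8.58555347e-06,  1.43117569e+00]), 'qvel': array([-2.96573588e-04,  9.08083119e-05,  2.86732662e-03, -6.97043015e-04,
        7.63650446e-04, -1.10141010e-03]), 'tau': array([ 3.81008009e-03, -4.81723845e+01,  2.99244493e+01,  1.27301386e-02,
       -1.32273021e-04, -1.83155583e-05]), 'tcp_pos': array([ 0.25912799, -0.51280914,  0.23049657]), 'orientation': array([-7.99260346e-04,  9.72767038e-01,  2.31783616e-01, -7.98985371e-05]), 'wrist_force': array([-0.30029821,  0.28738018, -0.88188973]), 'ft_torque': array([-0.02451888, -0.00087809, -0.02962041]), 'finger_gap': 0.08540737187834893} 55.73828009254282 55.66127180291636
```

View pics/s0.png

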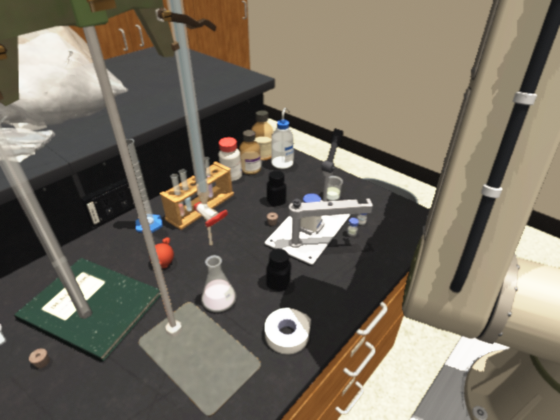

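View pics/t0.png

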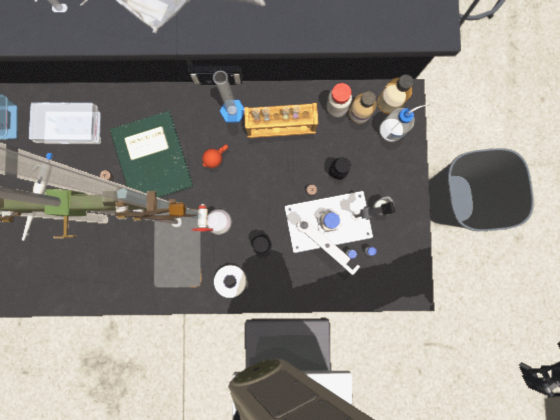

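The scene view shows the clamp in the middle right. In the top view, the plate is at about (328,222), the strap runs from pivot (~295,217) to end (~355,270), the bottle cap is at (331,221), the lever is at ~(355-390,207), the vials at (352,254) and (371,251), and the beaker at (383,205). I'll enlarge that area.

```bash
python3 - <<'E'
from h import *
i=cv2.imread('pics/t0.png')[175:285,275:415]
cv2.imwrite('pics/t0c.png',cv2.resize(i,None,fx=5.5,fy=5.5,interpolation=cv2.INTER_CUBIC))
E
```

```text
(no output)
```

View pics/t0c.png

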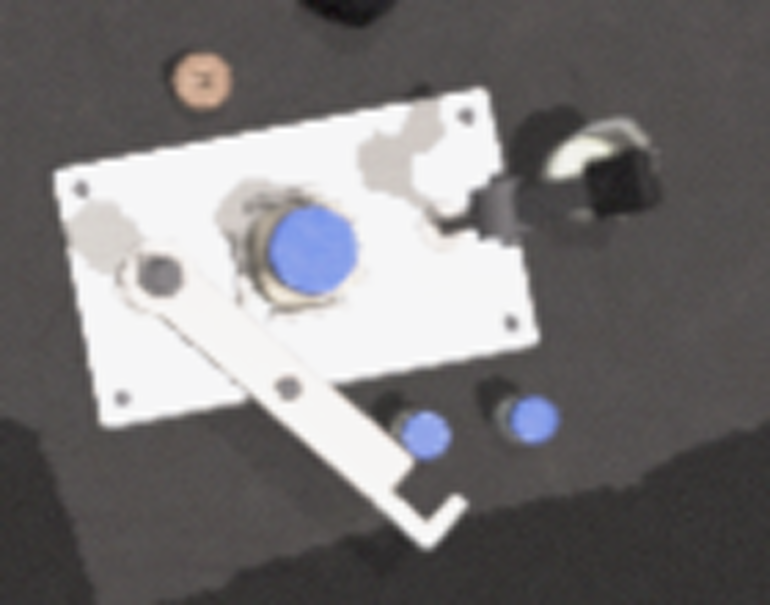

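The crop shows the strap pivot at (162,274), strap end ~(430,540), bottle cap at (313,250), lever pivot ~(490,210), pad at (622,182), and the vials at (425,434) and (533,419). The corner holes are at (81,189), (466,116), (511,323) and (122,398).

```bash
python3 - <<'E'
from h import *
np.set_printoptions(precision=4,suppress=True)
for n,x,y,z in [('piv',162,274,.137),('cap',313,250,.099),('c1',81,189,.012),('c2',466,116,.012),('c3',511,323,.012),('c4',122,398,.012),('strapmid',288,388,.124),('endL',430,548,.124),('endR',463,500,.124),('lpiv',495,210,.155),('pad',622,182,.2),('v1',425,434,.044),('v2',533,419,.044),('bung',203,80,.024)]:
    u,v=275+x/5.5,175+y/5.5
    print(n,P('t0',u,v,z),P('t0',u,v))
A=np.array([P('t0',275+x/5.5,175+y/5.5,.012)[:2] for x,y in [(81,189),(466,116),(511,323),(122,398)]])
print(A.mean(0)); d=A[1]+A[2]-A[0]-A[3]; print('yaw of -y',np.degrees(np.arctan2(d[1],d[0])))
E
```

```text
piv [ 0.5425 -0.0338  0.137 ] [ 0.5424 -0.0335  0.1417]
cap [ 0.5539 -0.1054  0.099 ] [ 0.5539 -0.1053  0.0998]
c1 [ 0.5898 -0.0022  0.012 ] [ 0.5895 -0.0021  0.0159]
c2 [ 0.6238 -0.195   0.012 ] [ 0.6234 -0.1943  0.0152]
c3 [ 0.5204 -0.2142  0.012 ] [ 0.5204 -0.2136  0.0151]
c4 [ 0.4859 -0.0209  0.012 ] [ 0.486  -0.0208  0.0151]
strapmid [ 0.4917 -0.0896  0.124 ] [ 0.4918 -0.0892  0.127 ]
endL [ 0.4207 -0.1505  0.124 ] [ 0.4096 -0.1731  0.0008]
endR [ 0.4415 -0.1657  0.124 ] [ 0.4331 -0.1898  0.0026]
lpiv [ 0.5676 -0.177   0.155 ] [ 0.5674 -0.176   0.1593]
pad [ 0.5757 -0.2198  0.2   ] [ 0.5743 -0.2146  0.2189]
v1 [ 0.4675 -0.1643  0.044 ] [ 0.4676 -0.164   0.0454]
v2 [ 0.474  -0.2162  0.044 ] [ 0.474  -0.216   0.0448]
bung [ 0.6421 -0.063   0.024 ] [ 0.6426 -0.0633  0.0205]
[ 0.555  -0.1081]
yaw of -y -79.94256313848969
```

```bash
cat >> h.py <<'E'
from scipy.spatial.transform import Rotation as Ro
O=np.array([.555,-.108]); yw=np.radians(10.06); PX=np.array([np.cos(yw),np.sin(yw)]); PY=np.array([-PX[1],PX[0]])
def W(px,py): return O+px*PX+py*PY
def strapC(a,gap=0,r=.083):
    s=np.array([-np.sin(a),-np.cos(a)]); n=np.array([np.cos(a),-np.sin(a)])
    c=np.array([0,.075])+r*s-(.013+gap+.011*np.cos(a)+.0145*np.sin(a))*n
    return W(*c)
def T():
    s=env.get_state(); w=s['orientation']; return s,Ro.from_quat([w[1],w[2],w[3],w[0]]).as_matrix()
def D(xy,z):
    s,B=T(); d=B.T@(np.append(xy,z)-s['tcp_pos']); sp=np.degrees(np.arctan2(B[1,0],B[0,0]))-np.degrees(yw)
    print('xy',np.round(xy,4),'delta mm',np.round(d*1000,1),'spin',round(sp,1))
E
python3 - <<'E'
from h import *
print('off',env.grip_point_offset, 'black',P('t0',261,243),P('t0',258,241),'pad end',P('t0',275+650/5.5,175+190/5.5))
D(strapC(.91,.03),.2)
for a in (.91,.6,.3,0,-.05): print(a,strapC(a))
E
```

```text
off -0.0187 black [0.49972288 0.07385211 0.08819245] [0.50486117 0.08144125 0.08729326] pad end [ 0.57027384 -0.22320775  0.22779105]
xy [ 0.4409 -0.0547] delta mm [ 368.8 -326.9   31.1] spin 16.7
0.91 [ 0.46311953 -0.0748491 ]
0.6 [ 0.48013955 -0.09732585]
0.3 [ 0.50401993 -0.11306231]
0 [ 0.53276643 -0.12006931]
-0.05 [ 0.5377916  -0.12025321]
```

```bash
python3 -m inch '[[[0.03,-0.026,0],5],[[0.06,-0.052,0],10],[[0.09,-0.08,0],15],[[0.12,-0.106,0],16.8],[[0.15,-0.132,0],16.8]]' 1
```

```text
clock: 0.52
tcp_pos: [0.3334, -0.3254, 0.2302]
orientation: [-0.001, 0.996, 0.086, -0.0]
wrist_force: [1.1, 0.5, 0.5]
finger_gap: 0.0254
```

```bash
python3 - <<'E'
from h import *
D(strapC(.91,.03),.2)
E
```

```text
xy [ 0.4409 -0.0547] delta mm [ 152.2 -248.2   30.8] spin -0.2
```

```bash
python3 -m inch '[[[0.02,-0.033,0],0],[[0.04,-0.066,0],0],[[0.06,-0.099,0],0],[[0.08,-0.132,0],0],[[0.1,-0.165,0],0]]' ; python3 - <<'E'
from h import *
D(strapC(.91,.03),.2)
E
```

```text
clock: 0.93
tcp_pos: [0.4037, -0.1437, 0.2305]
orientation: [-0.001, 0.996, 0.086, -0.0]
wrist_force: [1.4, 0.6, -0.2]
finger_gap: 0.0002
xy [ 0.4409 -0.0547] delta mm [ 51.8 -81.2  30.7] spin -0.2
```

```bash
python3 -m inch '[[[0.02,-0.032,0],0],[[0.04,-0.064,0.01],0],[[0.052,-0.081,0.03],0],[[0.052,-0.081,0.03],0],[[0.052,-0.081,0.03],0]]' ; python3 - <<'E'
from h import *
D(strapC(.91,.03),.107)
snap('wrist','w1')
E
```

```text
clock: 1.35
tcp_pos: [0.4402, -0.0536, 0.1995]
orientation: [-0.002, 0.996, 0.087, -0.002]
wrist_force: [0.2, -0.7, 0.8]
finger_gap: -0.0
xy [ 0.4409 -0.0547] delta mm [ 0.8  1.6 92.5] spin -0.0
```

View pics/w1.png

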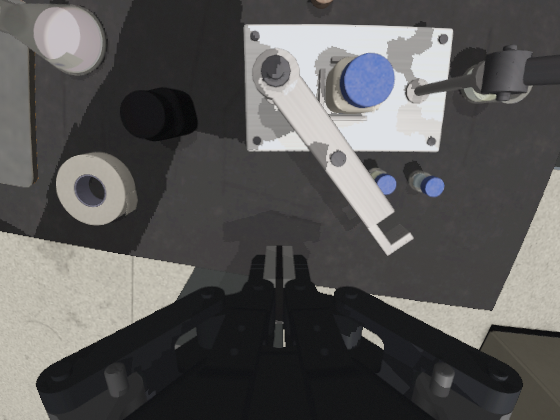

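The wrist view shows the closed finger about 50 mm clear on the strap's outer side. The strap pivot is at (276,70), its middle screw at (338,158), the notch end ~(395,240), and the lever knob ~(510,70). Next I go down.

```bash
python3 - <<'E'
from h import *
a,b=P('w1',276,70,.137),P('w1',338,158,.125); print(a,b,P('w1',276,70),P('w1',338,158), 'cap',P('w1',369,80,.099),'pivot expect',W(0,.075))
d=b-a; print('strap a',np.arctan2(-d[:2]@PX,-d[:2]@PY))
D(strapC(.91,.004,.08),.107)
E
python3 -m inch '[[[0,0,0.03],0],[[0,0,0.06],0],[[0,0,0.092],0],[[0,0,0.092],0],[[0,0,0.092],0]]'
```

```text
[ 0.54179295 -0.03310177  0.137     ] [ 0.49211173 -0.08826745  0.125     ] [ 0.54114341 -0.03327215  0.14130516] [ 0.4921756  -0.08810859  0.12572778] cap [ 0.55359828 -0.10416745  0.099     ] pivot expect [ 0.54189905 -0.0341531 ]
strap a 0.9087166210709017
xy [ 0.4622 -0.0699] delta mm [18.8 19.1 93.2] spin -0.1
clock: 1.82
tcp_pos: [0.4389, -0.0551, 0.108]
orientation: [-0.002, 0.996, 0.085, -0.003]
wrist_force: [-0.1, 0.1, 1.0]
finger_gap: -0.0003
```

```bash
python3 - <<'E'
from h import *
for a,r in [(.95,.08),(.85,.08),(.75,.08),(.6,.08),(.45,.08),(.3,.079),(.15,.078),(.05,.077),(0,.076),(-.05,.076)]:
    print(a,end=' ');D(strapC(a,0,r),.107)
E
```

```text
0.95 xy [ 0.4637 -0.0695] delta mm [21.9 18.4  0.8] spin -0.3
0.85 xy [ 0.4676 -0.0772] delta mm [24.5 26.6  0.8] spin -0.3
0.75 xy [ 0.4725 -0.0845] delta mm [28.  34.7  0.7] spin -0.3
0.6 xy [ 0.4814 -0.0946] delta mm [35.1 46.1  0.6] spin -0.3
0.45 xy [ 0.4921 -0.1032] delta mm [44.2 56.5  0.5] spin -0.3
0.3 xy [ 0.5045 -0.1091] delta mm [55.4 64.4  0.4] spin -0.3
0.15 xy [ 0.5179 -0.1128] delta mm [67.9 70.3  0.4] spin -0.3
0.05 xy [ 0.527  -0.1136] delta mm [76.8 72.7  0.3] spin -0.3
0 xy [ 0.5315 -0.1132] delta mm [81.4 73.   0.3] spin -0.3
-0.05 xy [ 0.5362 -0.1134] delta mm [85.9 74.   0.2] spin -0.3
```

```bash
python3 -m inch '[[[0.01,0.009,0],0],[[0.02,0.018,0],0],[[0.0245,0.0266,0],0],[[0.028,0.0347,0],0],[[0.0315,0.0405,0],0]]'; python3 - <<'E'
from h import *
for a,r in [(.6,.08),(.5,.08),(.4,.08),(.3,.08),(.2,.08),(.1,.079),(0,.078),(-.05,.078)]:
    print(a,end=' ');D(strapC(a,0,r),.107)
E
```

```text
clock: 2.23
tcp_pos: [0.4778, -0.0909, 0.1091]
orientation: [-0.002, 0.996, 0.085, -0.002]
wrist_force: [-0.3, 1.3, 0.6]
finger_gap: -0.0002
0.6 xy [ 0.4814 -0.0946] delta mm [2.9 4.3 2.1] spin -0.3
0.5 xy [ 0.4883 -0.1005] delta mm [ 8.8 11.3  2. ] spin -0.3
0.4 xy [ 0.496  -0.1057] delta mm [15.5 17.8  2. ] spin -0.3
0.3 xy [ 0.5044 -0.1101] delta mm [23.  23.5  1.9] spin -0.3
0.2 xy [ 0.5133 -0.1135] delta mm [31.2 28.3  1.9] spin -0.3
0.1 xy [ 0.5225 -0.1148] delta mm [40.  31.2  1.8] spin -0.3
0 xy [ 0.5319 -0.1151] delta mm [49.2 33.1  1.8] spin -0.3
-0.05 xy [ 0.5367 -0.1154] delta mm [53.9 34.2  1.8] spin -0.3
```

Contact shows as about 1.4 N, so I continue.

```bash
python3 -m inch '[[[0.0088,0.0113,0.002],0],[[0.0155,0.0178,0.002],0],[[0.023,0.0235,0.002],0],[[0.031,0.028,0.002],0],[[0.0355,0.03,0.002],0]]'; python3 - <<'E'
from h import *
for a,r in [(.1,.079),(0,.078),(-.05,.078),(-.1,.078)]:
    print(a,end=' ');D(strapC(a,0,r),.107)
E
```

```text
clock: 2.65
tcp_pos: [0.5189, -0.1149, 0.1069]
orientation: [-0.002, 0.996, 0.085, -0.002]
wrist_force: [-1.6, 0.3, 0.6]
finger_gap: 0.0002
0.1 xy [ 0.5225 -0.1148] delta mm [ 3.6  0.5 -0.1] spin -0.3
0 xy [ 0.5319 -0.1151] delta mm [12.8  2.4 -0.1] spin -0.3
-0.05 xy [ 0.5367 -0.1154] delta mm [17.4  3.4 -0.1] spin -0.3
-0.1 xy [ 0.5415 -0.1153] delta mm [22.2  4.2 -0.2] spin -0.3
```

```bash
python3 -m inch '[[[0.004,0.0005,0],0],[[0.008,0.001,0],0],[[0.012,0.002,0],0],[[0.013,0.0022,0],0],[[0.013,0.0022,0],0]]';python3 -m inch '[[[0.002,0,0],0],[[0.003,0,0],0],[[0.003,0,0],0]]'
```

```text
clock: 3.07
tcp_pos: [0.5326, -0.1147, 0.1069]
orientation: [-0.002, 0.996, 0.085, -0.002]
wrist_force: [-1.0, -0.2, 0.3]
finger_gap: -0.0003
clock: 3.32
tcp_pos: [0.5335, -0.1143, 0.1068]
orientation: [-0.001, 0.996, 0.085, -0.004]
wrist_force: [-6.6, -2.8, 4.6]
finger_gap: -0.0003
```

```bash
python3 -m inch '[[[0.003,0,0],0],[[0.004,0,0],0],[[0.004,0,0],0]]'; python3 -c "
from h import *
snap('wrist','w2');snap('top','t2')
i=cv2.resize(cv2.imread('pics/t2.png')[175:285,275:415],(560,440),interpolation=cv2.INTER_CUBIC)
w=cv2.resize(cv2.imread('pics/w2.png'),(586,440))[:,346:]
cv2.imwrite('pics/m2.png',np.hstack([i,w]))"
```

```text
clock: 3.57
tcp_pos: [0.5334, -0.1143, 0.1068]
orientation: [-0.0, 0.996, 0.084, -0.007]
wrist_force: [-12.6, -5.0, 8.3]
finger_gap: -0.0
```

View pics/m2.png

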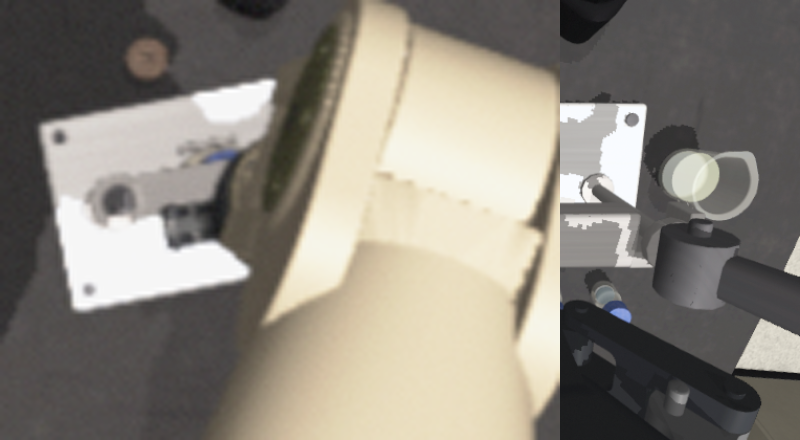

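The strap looks closed and is hard against its stop: 14 N with no further motion. I back off, rise and check.

```bash
python3 -m inch '[[[-0.02,0,0],0],[[-0.05,0,0],0],[[-0.08,0,-0.01],0],[[-0.1,0,-0.05],0],[[-0.1,0,-0.09],0]]'; python3 -m inch '[[[0,0,-0.04],0],[[0,0,-0.08],0],[[-0.03,0,-0.11],0],[[-0.03,0,-0.11],0],[[-0.03,0,-0.11],0]]'; python3 -c "
from h import *
snap('wrist','w3')"
```

```text
clock: 4.08
tcp_pos: [0.4304, -0.1292, 0.1955]
orientation: [-0.003, 0.996, 0.084, -0.011]
wrist_force: [1.9, 0.6, 0.2]
finger_gap: 0.0001
clock: 4.5
tcp_pos: [0.4039, -0.1351, 0.3085]
orientation: [-0.002, 0.996, 0.083, -0.009]
wrist_force: [0.3, 0.1, -0.4]
finger_gap: 0.0003
```

View pics/w3.png

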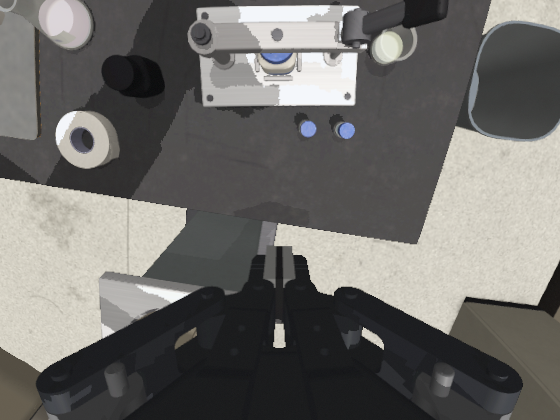

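The strap lies over the cap, from pivot (201,33) past screw (277,34) to the bolt ~(360,27). The lever is still raised, with its pad at ~(428,12), and the vials at (308,128) and (346,130) have not moved.

```bash
python3 - <<'E'
from h import *
np.set_printoptions(precision=4,suppress=True)
a,b=P('w3',201,33,.137),P('w3',277,34,.125); d=b-a; print(a,b,'strap a',np.arctan2(-d[:2]@PX,-d[:2]@PY))
for uv in [(360,27),(375,22),(390,18),(405,14),(420,11),(432,10),(442,8)]:
    p=P('w3',*uv); 
    if p is not None:
        q=p[:2]-O; print(uv,p,'plate',q@PX,q@PY,'elev',np.arctan2(p[2]-.146,-(q@PY)-.075))
for uv in [(308,128),(346,130)]: print(P('w3',*uv,.044))
D(W(0,-.08),.30)
E
```

```text
[ 0.5415 -0.0342  0.137 ] [ 0.555  -0.1065  0.125 ] strap a -0.008687827188514373
(360, 27) [ 0.5661 -0.1809  0.1574] plate -0.0018357613787307525 -0.07369304479668329 elev 1.6846926442246557
(375, 22) [ 0.5678 -0.1897  0.1725] plate -0.0017126056524063014 -0.08267575414791413 elev 1.2885330246008784
(390, 18) [ 0.5685 -0.1977  0.1865] plate -0.0024228122367577986 -0.09067698178804107 elev 1.2013263806160723
(405, 14) [ 0.5688 -0.2047  0.2   ] plate -0.0032668009341148504 -0.09760000227679558 elev 1.1745164801880275
(420, 11) [ 0.5687 -0.2113  0.2119] plate -0.004534571154575057 -0.10408285555796978 elev 1.1552420533669272
(432, 10) [ 0.5676 -0.2162  0.221 ] plate -0.006454625059756706 -0.10878431876418729 elev 1.1478010893304045
(442, 8) [ 0.5686 -0.2211  0.2255] plate -0.00632059208871705 -0.11372224799359965 elev 1.1177409865852597
[ 0.4676 -0.1628  0.044 ]
[ 0.474  -0.2142  0.044 ]
xy [ 0.569  -0.1868] delta mm [154.4  78.8   3.2] spin -0.5
```

```bash
cat >> h.py <<'E'
def lev(e,g=0,r=.073):
    y=-.075-r*np.cos(e)+(.005+g)*np.sin(e)+.0145; z=.146+r*np.sin(e)+(.005+g)*np.cos(e)
    return W(-.001,y),z
E
python3 -m inch '[[[0.03,0.016,0],0],[[0.06,0.032,0],0],[[0.09,0.048,0],0],[[0.12,0.064,0],0],[[0.14,0.070,0],0]]'
python3 - <<'E'
from h import *
D(*lev(1.08,.02))
E
```

```text
clock: 4.97
tcp_pos: [0.5559, -0.1812, 0.3]
orientation: [-0.003, 0.996, 0.083, -0.011]
wrist_force: [-0.9, 0.2, -0.3]
finger_gap: -0.0
xy [ 0.5667 -0.1799] delta mm [12.6  1.2 77.6] spin -0.5
```

```bash
python3 -m inch '[[[0.0125,-0.003,0.03],0],[[0.0125,-0.003,0.06],0],[[0.0125,0.001,0.077],0],[[0.0125,0.001,0.077],0],[[0.0125,0.001,0.077],0]]'
python3 - <<'E'
from h import *
D(*lev(1.08,.02))
for e in (1.15,1.08,1,.9,.8,.7,.6): print(e,end=' ');D(*lev(e))
snap('wrist','w4')
E
```

```text
clock: 5.38
tcp_pos: [0.5656, -0.1789, 0.22]
orientation: [-0.005, 0.996, 0.084, -0.013]
wrist_force: [0.4, -0.0, -0.7]
finger_gap: 0.0002
xy [ 0.5667 -0.1799] delta mm [ 0.9  1.2 -2.2] spin -0.5
1.15 xy [ 0.569  -0.1926] delta mm [ 1.2 14.2  5.2] spin -0.5
1.08 xy [ 0.5698 -0.1973] delta mm [ 1.3 19.   7. ] spin -0.5
1 xy [ 0.5707 -0.2024] delta mm [ 1.4 24.2  9.6] spin -0.5
0.9 xy [ 0.5718 -0.2086] delta mm [ 1.5 30.5 13.3] spin -0.5
0.8 xy [ 0.5728 -0.2143] delta mm [ 1.7 36.4 17.7] spin -0.5
0.7 xy [ 0.5738 -0.2195] delta mm [ 1.9 41.8 22.6] spin -0.5
0.6 xy [ 0.5746 -0.2243] delta mm [ 2.1 46.6 28.1] spin -0.5
```

View pics/w4.png

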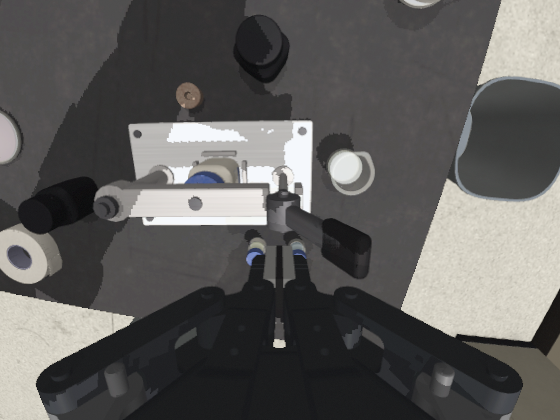

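The fingertips at (280,247) are beside the lever pad (350,250), in the lever's swing plane, and the strap is still closed. Next I push along the arc.

```bash
python3 -m inch '[[[0.001,0.01,0.004],0],[[0.0013,0.019,0.007],0],[[0.0014,0.0242,0.0096],0],[[0.0015,0.0305,0.0133],0],[[0.0017,0.0364,0.0177],0]]'
python3 - <<'E'
from h import *
for e in (.8,.7,.6,.5,.4,.3): print(e,end=' ');D(*lev(e))
E
```

```text
clock: 5.85
tcp_pos: [0.5743, -0.216, 0.2046]
orientation: [-0.003, 0.996, 0.083, -0.011]
wrist_force: [-0.1, 1.2, 2.2]
finger_gap: -0.0002
0.8 xy [ 0.5728 -0.2143] delta mm [-1.1 -1.9  2.8] spin -0.5
0.7 xy [ 0.5738 -0.2195] delta mm [-1.   3.5  7.8] spin -0.5
0.6 xy [ 0.5746 -0.2243] delta mm [-0.8  8.4 13.2] spin -0.5
0.5 xy [ 0.5754 -0.2285] delta mm [-0.6 12.7 19.1] spin -0.5
0.4 xy [ 0.576 -0.232] delta mm [-0.5 16.3 25.5] spin -0.5
0.3 xy [ 0.5765 -0.235 ] delta mm [-0.3 19.4 32.1] spin -0.5
```

Contact is about 2.5 N, as expected for the lever, so I continue.

```bash
python3 -m inch '[[[-0.001,0.0035,0.0078],0],[[-0.0008,0.0084,0.0132],0],[[-0.0006,0.0127,0.019],0],[[-0.0005,0.0163,0.0255],0],[[-0.0003,0.0194,0.032],0]]'
python3 - <<'E'
from h import *
for e in (.3,.2,.1,0,-.05,-.1): print(e,end=' ');D(*lev(e))
E
```

```text
clock: 6.27
tcp_pos: [0.5765, -0.2356, 0.1718]
orientation: [-0.003, 0.996, 0.083, -0.011]
wrist_force: [0.9, -1.8, 2.4]
finger_gap: 0.0002
0.3 xy [ 0.5765 -0.235 ] delta mm [ 0.1 -0.7 -0.5] spin -0.5
0.2 xy [ 0.5769 -0.2372] delta mm [0.2 1.7 6.4] spin -0.5
0.1 xy [ 0.5772 -0.2388] delta mm [ 0.4  3.3 13.5] spin -0.5
0 xy [ 0.5773 -0.2396] delta mm [ 0.6  4.2 20.8] spin -0.5
-0.05 xy [ 0.5774 -0.2398] delta mm [ 0.7  4.4 24.4] spin -0.5
-0.1 xy [ 0.5774 -0.2398] delta mm [ 0.7  4.4 28.1] spin -0.5
```

```bash
python3 -m inch '[[[0.0002,0.0017,0.0064],0],[[0.0004,0.0033,0.0135],0],[[0.0006,0.0042,0.019],0],[[0.0006,0.0042,0.022],0],[[0.0006,0.0042,0.024],0]]'; python3 -m inch '[[[0,0,0.003],0],[[0,0,0.004],0],[[0,0,0.004],0]]'
```

```text
clock: 6.68
tcp_pos: [0.5775, -0.24, 0.1504]
orientation: [-0.002, 0.996, 0.083, -0.01]
wrist_force: [-6.8, 2.5, 26.7]
finger_gap: -0.0001
clock: 6.93
tcp_pos: [0.5775, -0.24, 0.1505]
orientation: [-0.001, 0.996, 0.083, -0.009]
wrist_force: [-7.2, 2.0, 22.3]
finger_gap: -0.0
```

The lever is on its stop at z 0.1505, where I expected 0.151, with 22–27 N. I retreat and check.

```bash
python3 -m inch '[[[0,0,-0.03],0],[[0,0,-0.06],0],[[0,0,-0.1],0],[[-0.03,0,-0.12],0],[[-0.07,0,-0.14],0]]'; python3 -m inch '[[[-0.04,0,-0.01],0],[[-0.08,0,-0.02],0],[[-0.1,0,-0.02],0],[[-0.1,0,-0.02],0],[[-0.1,0,-0.02],0]]'; python3 - <<'E'
from h import *
snap('wrist','w5');snap('top','t5');snap('scene','s5')
cv2.imwrite('pics/m5.png',np.vstack([cv2.imread('pics/w5.png')[:230],np.hstack([cv2.resize(cv2.imread('pics/s5.png')[160:270,240:380],(356,280)),cv2.resize(cv2.imread('pics/t5.png')[175:285,285:415],(204,280))])]))
E
```

```text
clock: 7.35
tcp_pos: [0.5151, -0.2508, 0.291]
orientation: [-0.001, 0.996, 0.085, -0.008]
wrist_force: [0.6, -0.2, -0.1]
finger_gap: -0.0001
clock: 7.77
tcp_pos: [0.4161, -0.2675, 0.3127]
orientation: [-0.001, 0.996, 0.084, -0.008]
wrist_force: [0.3, 0.3, -0.0]
finger_gap: -0.0002
```

View pics/m5.png

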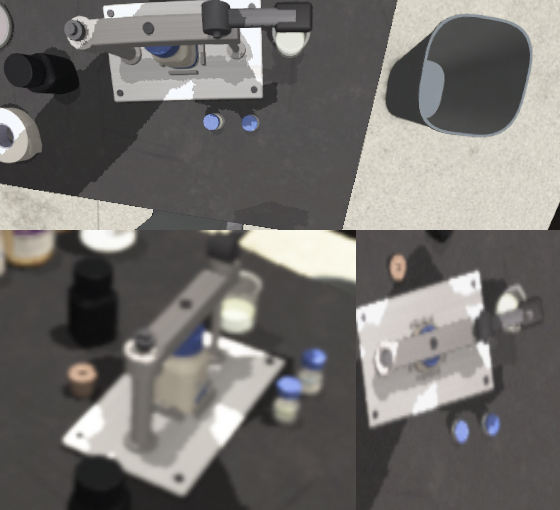

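The wrist view shows the strap closed from pivot (75,32) past screw (148,28) to the bolt, and the lever level from (225,17) to pad (292,16). The bottle is standing, and the vials at (213,122) and (250,123), the beaker and the stopper are in place. I check the numbers before handing in.

```bash
python3 - <<'E'
from h import *
np.set_printoptions(precision=4,suppress=True)
a,b=P('w5',75,32,.137),P('w5',148,28,.125); d=b-a; print('strap a',np.arctan2(-d[:2]@PX,-d[:2]@PY))
for uv in [(250,18),(270,18),(285,16),(295,16),(303,15)]: print(uv,P('w5',*uv))
print(P('w5',213,122,.044),P('w5',250,123,.044))
s=env.get_state(); print(s['wrist_force'],abs(s['qvel']).max()); print(env.hand_in())
E
```

```text
strap a -0.038272662586389276
(250, 18) [ 0.5722 -0.2129  0.1495]
(270, 18) [ 0.5752 -0.2313  0.1496]
(285, 16) [ 0.5791 -0.2448  0.15  ]
(295, 16) [ 0.5806 -0.254   0.1501]
(303, 15) [ 0.583  -0.2611  0.1493]
[ 0.4667 -0.1669  0.044 ] [ 0.4736 -0.2169  0.044 ]
[-0.65    0.0171  0.1236] 0.008847998175081114
the job is handed in; nothing more can be done
None
```

The strap is closed against the bolt and the cam lever is fully down. I swung the strap over the cap with the side of the closed finger, then pushed the lever down. I handed the job in at about 8 s on the robot's clock.

- **Strap:** it stopped moving at about 14 N, at the expected place. The camera gave its angle as -0.01 rad right after closing. A rougher reading at the end gave -0.04 rad. Since 0 is a hard stop, I take the difference as pixel-reading error.
- **Lever:** it stopped at about 25 N, with the fingertip at z = 0.1505 m where I expected 0.151 m. Depth along the bar afterwards reads 0.149–0.150 m throughout, so it is level.
- **Surroundings:** the bottle is still standing, and the beaker and stopper look unmoved in the images. The vials read within about 3 mm of where they started, which is within reading error.
- **Robot:** the fingers are clear, with wrist force under 1 N at hand-in.

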